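# Shut and lock the specimen case

## Robot

A 7-joint arm with a two-finger parallel gripper is mounted at the origin on the work surface. World frame = base frame: x ahead of the robot, y to its left, z up, the work surface at z = 0. Lengths are in m, angles in degrees, forces in N, time in s.
With the tool pointing down it reaches from about 0.4 to 0.85 m from the base axis. Payload 10.4 kg.
Tool frame: the origin (TCP) lies at the very end of the fingers, on their centre line; the grasp point (between the pads) lies 19 mm behind it; x points along the fingers, z is the direction in which the jaws open and shut, and the axes are right-handed (so a half turn about x gives the same grasp; the last joint's range is limited). The gripper opens to 85 mm and grips with 20 to 120 N. Pads are 22 mm wide; open, the fingers measure 114 mm over their backs; the gripper's body (76 mm by 85 mm) begins 54 mm behind the grasp point. The pads swing forward as they close: fully open they stand 13 mm farther back than shut.
Start: joints at [67.231, 19.034, -3.707, 83.658, 1.238, 77.344, -5.071], TCP at [0.229, -0.582, 0.231] pointing down, gripper open.
Joint ranges: [-148.97, 148.97], [-28.65, 121.19], [-84.17, 76.75], [9.2, 138.47], [-72.65, 252.65], [3.7, 117.97], [-149.18, 149.18]. Speed limits (degrees/s): [127.2, 127.2, 159.86, 159.86, 180, 180, 180].

## Interface

Orientations are given as a 3x3 rotation matrix whose columns are the frame's x, y, z axes.
In Python, from bench import get_obs, snapshot, hand_in gives the robot as it stands.
- The arm moves only by the tool jog_arm, never from a script. Its argument "commands" is one flat list of numbers, 5 for each row, row after row: the shift along the tool's x, y, z in m, then the turn about the tool's x in degrees, then the closure in counts, from 0 (fully open) to 255 (shut). A call has 1 to 8 rows; each row is the pose to reach, as a shift and turn from the pose measured when the call began, along the tool's axes at that moment; what a row does not reach only later rows make up. A row lasts 1/8 s, in which the tool goes at most 62.5 mm and 10.7 degrees, less where a joint would pass 70% of its speed; a pose out of reach is approached as far as the arm can. A call with a gripper value outside its range is refused whole. The fingers move at their own pace and stop on an object; "grip_force" is the grip in N (left out, the last holds). Time passes only in rows, so rows that repeat a pose let the fingers close. It gives the time, the measured TCP pose, the force and the opening at its end, in the units of the state.
- get_obs(): the state, without advancing time (a new reading comes with each control period).
- snapshot(name): name is "scene" or "top" or "wrist"; returns a dict with "pixels" (384x512x3 uint8, red, green, blue), "z_map" (384x512 float32, m along the optical axis (not along the pixel's ray), 0 where there is no reading), "vfov" (degrees; the focal length in pixels is half the picture's height over the tangent of half this angle, whatever the lens; pixels are square), "cx", "cy" (the principal point, pixels), "R" (3x3) and "t" (3): a world point X has camera coordinates R X + t; the wrist camera has in their place "hand_eye" (4x4, takes a point from camera to tool coordinates, whose origin is the TCP and whose axes are the tool frame's). Camera axes: x right, y down, z forward; pixel columns grow to the right and rows downward; lengths in m; the calibration is good to about 2 mm. A picture is of the moment at which its call begins: read the wrist's pose just before it.
- hand_in(): hands the job in, once; it reports no verdict.
The state is a dict: "t": time; "q": joint angles; "qvel": joint speeds; "tau": joint torques, N m; "eef_pos": TCP position; "ee_rot": TCP orientation; "ft_force": force on the tool from outside, world axes, zero at the start; "wrist_torque": the same for the moment, N m; "finger_gap": finger opening in m.
Only numpy, scipy, OpenCV 4.12 (cv2) and the standard library are available. Lean on these libraries where they do the work, as an engineer would, in place of code of your own. Each camera call takes 0.05 s, during which the arm holds its last target. There are 200 camera calls.

## Task

Close the yellow lid of the blue specimen case: push it from behind, gently and near its free edge, past upright until its own weight swings it shut, without touching it while it falls. Then press both red locks on the shut lid fully home, firmly but without forcing them. Leave everything else on the bench where it is.

Things in the scene. Friction and masses are not known exactly. Their poses are not given: they have to be found in the camera images.
- case: blue specimen case, an open box 150 mm deep (its x) by 220 mm wide (its y) by 70 mm high with 5 mm of black gasket on its rim; screwed to the bench, it does not move. Origin at the centre of its underside; x points from the front (the robot's side, where the lid closes) to the hinge side at the back, y to the left, z up. Full of specimens in an insert, all below the rim.
- case_hinge (a point): middle of the hinge line of the lid, at the top of the case's back edge, 75 mm above the bench and 75 mm behind the case's origin; axes as the case. The hinge line runs along y.
- lid (a joint): angle of the lid in rad: 0 = just resting on the gasket, 1.57 = upright, 2.05 = leaning back against its stop. The hinge is stiff (its friction is 0.18 N m): the lid stays where it is left near upright, and falls shut by itself only when it leans some 0.35 to 0.55 rad past upright towards the front (how far differs with its weight, 0.4 to 0.65 kg).
- lid_edge (a point): middle of the free edge on its outer face. The lid: a flat yellow plate, 150 mm from hinge to edge, 220 mm wide, 6 mm thick; the outer face (with the red locks) is on top when shut, and looks away from the robot when open. Do not push the open lid with more than 8 N; about 2 N near the free edge is enough. x runs from the edge to the hinge, z out of the outer face.
- lock_left_top (a point): centre of the flat top of the left press lock: a red round plunger, 28 mm across, in a black collar (40 mm across, 12 mm high) on the lid's outer face, 25 mm from the free edge and 75 mm to the left (+y of the case) of its middle. z points out of the lid. Unpressed its top stands 24 mm over the face, fully home 16 mm. The collar sits on a rubber bush and sinks 1 to 9 mm under load, springing back when let go.
- lock_right_top (a point): the same for the right press lock, 75 mm to the right (-y of the case). The two rubber bushes have aged differently: how far they give under load differs and is not known beforehand.
- lock_left (a joint): how far the left plunger is pressed in, m: 0 = fully out, 0.008 = fully home against its stop. It slides stiffly (about 8 N plus a little with speed) and stays where it is left. Never load a lock or the shut lid with more than 20 N.
- lock_right (a joint): the same for the right plunger.
- specimen: loose black round specimen mount, 30 mm across, 20 mm high, standing beside the case; origin at the centre of its underside. To be left alone.
- dish: shallow round glass dish, 90 mm across, 16 mm high, beside the case; origin at the centre of its underside. To be left alone.
- paste_jar: small white jar with a blue cap, 52 mm across, 55 mm high, standing behind the case to one side; origin at the centre of its underside. To be left alone.
- wash_bottle: white bottle with a red cap, 66 mm across, 170 mm high; origin at the centre of its underside. To be left alone.
- brush: cleaning brush lying on the bench, 160 mm long; origin at the middle of its length, about. To be left alone.
- slide_tray: white open tray, 100 x 160 x 30 mm; origin at the centre of its underside. To be left alone.
- beaker: glass beaker, 70 mm across, 85 mm high; origin at the centre of its underside. To be left alone.

How it is judged:
By the outcome, as a careful person would: the job done as asked, in the order asked, and still so for the second after the job is handed in, with the robot touching nothing.
It also fails if it takes over 54 s, if anything falls off the work surface, if the arm or the gripper's body presses on something with over 40 N, if the wrist force passes 120 N, or if a joint passes its speed limit or range.

## Working session

There is one attempt and no reset: what is moved stays moved. The work goes in short steps, Python scripts to look and compute and a tool call to move; the robot and the scene stay as the last step left them, time stands still between calls to the robot, and variables do not carry over. Pictures are saved under pics/ and viewed, about 8 in all and at most 12, crops included, and the job is handed in when it is done.

Besides the shell and the picture viewer there is one more tool, called after "Request:" as name(argument=value, ...) on one line, values as JSON. jog_arm: Moves the arm, as the interface text tells. Its arguments: {"type":"object","properties":{"commands":{"type":"array","items":{"type":"number"}},"grip_force":{"type":"number"}},"required":["commands"]}

```bash
mkdir -p pics; cat > h.py <<'E'
import numpy as np, cv2
from bench import get_obs, snapshot
def cloud(s):
    H,W=s["z_map"].shape; f=H/2/np.tan(np.radians(s["vfov"])/2)
    v,u=np.mgrid[:H,:W]; z=s["z_map"]
    C=np.stack([(u-s["cx"])/f*z,(v-s["cy"])/f*z,z],-1)
    return (C-np.array(s["t"]))@np.array(s["R"])   # R^T (C-t)
def save(s,n): cv2.imwrite(f"pics/{n}.png",cv2.cvtColor(s["pixels"],cv2.COLOR_RGB2BGR))
E
python3 - <<'E'
from h import *
o=get_obs(); print(o)
for n in("scene","top"):
    s=snapshot(n); save(s,n); P=cloud(s); np.savez(f"{n}.npz",P=P,px=s["pixels"])
    print(n,s["vfov"],s["t"])
    hsv=cv2.cvtColor(s["pixels"],cv2.COLOR_RGB2HSV); ok=s["z_map"]>0
    for c,lo,hi in(("yel",(20,120,80),(35,255,255)),("blue",(100,120,40),(130,255,255)),("red",(0,150,80),(8,255,255))):
        m=(cv2.inRange(hsv,lo,hi)>0)&ok
        k,l,st,ce=cv2.connectedComponentsWithStats(m.astype(np.uint8))
        for i in range(1,k):
            if st[i,4]>40:
                p=P[l==i]; print(c,st[i],p.mean(0).round(3),np.percentile(p,3,0).round(3),np.percentile(p,97,0).round(3))
E
```

```text
{'t': 0.0, 'q': array([67.23112706, 19.07434026, -3.70761779, 83.70659557,  1.23661137,
       77.34522097, -5.07090482]), 'qvel': array([-0.03425851, -0.03596517,  0.03193385,  0.05918406,  0.10999593,
       -0.01780895,  0.04152264]), 'tau': array([-7.74733307e-04, -6.25448585e+01,  4.87814227e-02, -3.91611886e+01,
        1.61936291e-02,  9.77004063e-03,  3.87831199e-05]), 'eef_pos': array([ 0.22865961, -0.58124638,  0.23048527]), 'ee_rot': array([[-5.98873093e-04,  9.30575372e-01,  3.66099874e-01],
       [ 1.38293347e-03,  3.66100360e-01, -9.30574346e-01],
       [-9.99998864e-01, -5.10041698e-05, -1.50617148e-03]]), 'ft_force': array([ 0.13887121,  0.20001504, -0.03541257]), 'wrist_torque': array([ 0.01738213, -0.04760703,  0.01515809]), 'finger_gap': 0.08567016781151626}
scene 51.73196457883256 [-0.25227727 -0.26218606  1.67228566]
yel [279 149  63  18 101] [0.611 0.1   0.205] [0.456 0.007 0.049] [0.647 0.211 0.223]
blue [ 347   53   69   36 1306] [0.163 0.973 0.081] [0.049 0.836 0.076] [0.271 1.122 0.086]
blue [256 155  49  18 142] [0.44  0.114 0.057] [0.429 0.051 0.041] [0.
[... 976 characters left out ...]
0.827 0.106 0.137] [0.93  0.337 0.147]
blue [333  71  11  12 106] [ 0.878 -0.301  0.11 ] [ 0.862 -0.317  0.101] [ 0.897 -0.288  0.115]
blue [300  72  11  12 100] [ 0.878 -0.192  0.11 ] [ 0.863 -0.207  0.101] [ 0.894 -0.178  0.116]
blue [316  73  11  12  99] [ 0.878 -0.247  0.098] [ 0.864 -0.263  0.087] [ 0.896 -0.232  0.104]
blue [349  72  11  12 104] [ 0.878 -0.356  0.098] [ 0.863 -0.372  0.088] [ 0.895 -0.341  0.103]
blue [283  75  10  11  96] [ 0.879 -0.137  0.097] [ 0.864 -0.152  0.087] [ 0.894 -0.122  0.104]
blue [165 144  11  14 108] [0.66  0.259 0.055] [0.642 0.243 0.05 ] [0.68  0.275 0.061]
red [404 138   9   9  61] [ 0.633 -0.487  0.169] [ 0.621 -0.498  0.165] [ 0.645 -0.475  0.175]
```

View pics/scene.png

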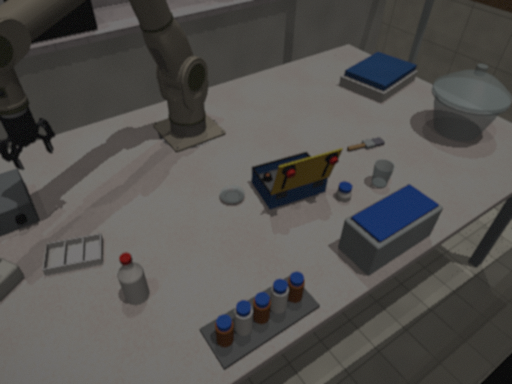

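View pics/top.png

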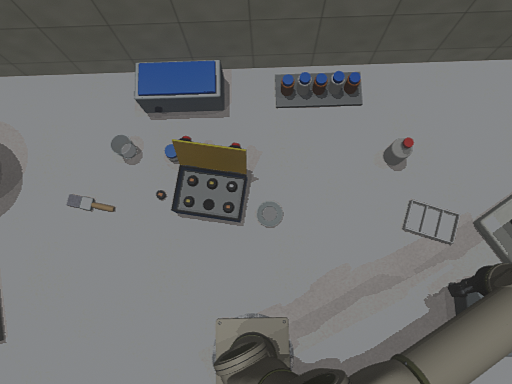

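The scene view shows the case at about px (290,180), the open yellow lid with its red locks facing away at (290,172) and (333,160), the jar at (345,190) and the dish at (232,196). The top view shows the lid at (210,157), the case at (210,192), the jar at (172,152), the specimen mount at (161,195) and the dish at (270,214).

```bash
python3 - <<'E'
from h import *
from scipy.optimize import least_squares
d=np.load("top.npz"); P=d["P"]; hsv=cv2.cvtColor(d["px"],cv2.COLOR_RGB2HSV)
m=cv2.inRange(hsv,(18,120,60),(36,255,255)); m=cv2.erode(m,np.ones((3,3)))>0
p=P[m]; c=np.median(p,0); 
for _ in range(3):
    u,sv,vt=np.linalg.svd(p-p.mean(0),full_matrices=False); n=vt[2]; r=(p-p.mean(0))@n; p=p[abs(r)<.004]
n*=np.sign(n[0]); print("plane n",n,"rms",r.std(),len(p), "yaw(n)",np.degrees(np.arctan2(n[1],n[0])),"lid ang",np.degrees(np.arctan2(n[0],-n[2])),)
yaw=np.arctan2(n[1],n[0]); ex=np.array([np.cos(yaw),np.sin(yaw),0]); ey=np.array([-np.sin(yaw),np.cos(yaw),0])
print("lid ext y",np.percentile(p@ey,[1,99]),"x",np.percentile(p@ex,[1,99]),"z",np.percentile(p[:,2],[1,99]))
# plane at z=.075: x along ex
x0=(n@p.mean(0)-n[2]*.075)/np.hypot(n[0],n[1]); print("inner plane at z=.075, ex coord",x0)
# rim points
q=P[(P[...,2]>.066)&(P[...,2]<.082)&(P[...,0]>.38)&(P[...,0]<.68)&(P[...,1]>-.05)&(P[...,1]<.225)]
a=q[:,:2].astype(np.float32); a=a[np.abs(a-np.median(a,0)).max(1)<.15]
print("rim minrect",cv2.minAreaRect(a),len(a)); print("rim ey",np.percentile(q@ey,[1,99]),"ex",np.percentile(q@ex,[1,99]))
for nm in("top","scene"):
    d=np.load(nm+".npz");P=d["P"];hsv=cv2.cvtColor(d["px"],cv2.COLOR_RGB2HSV)
    r=((hsv[...,0]<10)|(hsv[...,0]>172))&(hsv[...,1]>130)&(hsv[...,2]>40)&(P[...,0]>.58)&(P[...,0]<.72)&(P[...,1]>-.05)&(P[...,1]<.28)
    k,l,st,ce=cv2.connectedComponentsWithStats(r.astype(np.uint8))
    for i in range(1,k):
        if st[i,4]>10:print(nm,"red",st[i],np.median(P[l==i],0).round(3))
# objects around: heights > 5mm near case
d=np.load("top.npz");P=d["P"];g=(P[...,2]>.008)&(P[...,0]>.3)&(P[...,0]<.85)&(P[...,1]>-.2)&(P[...,1]<.45)
k,l,st,ce=cv2.connectedComponentsWithStats(g.astype(np.uint8))
for i in range(1,k):
    if st[i,4]>20:pp=P[l==i];print(st[i],pp.min(0).round(3),pp.max(0).round(3))
im=cv2.cvtColor(np.load("scene.npz")["px"],cv2.COLOR_RGB2BGR)[110:240,210:400];cv2.imwrite("pics/c.png",cv2.resize(im,None,fx=4,fy=4,interpolation=2))
E
```

```text
plane n [ 0.96882801 -0.18071769 -0.16945031] rms 0.0011052615213093993 205 yaw(n) -10.566082352062088 lid ang 80.07918247558985
lid ext y [0.12004878 0.32373899] x [0.57588677 0.58328823] z [0.13933858 0.17082555]
inner plane at z=.075, ex coord 0.5658913488413507
rim minrect ((0.5177016854286194, 0.12720157206058502), (0.22000879049301147, 0.15447066724300385), 80.00529479980469) 405
rim ey [0.11012151 0.3282012 ] ex [0.40824338 0.56238179]
top red [183 136   7   3  11] [0.66  0.177 0.202]
top red [232 143   7   3  12] [0.634 0.032 0.201]
scene red [330 156   8   8  46] [0.657 0.173 0.201]
scene red [286 169  10   9  63] [0.632 0.025 0.199]
[ 135   85   90   28 2150] [0.802 0.081 0.008] [0.85  0.359 0.152]
[276  97  30  11 218] [ 0.818 -0.2    0.008] [ 0.85  -0.099  0.02 ]
[110 133  27  26 409] [0.646 0.38  0.008] [0.743 0.45  0.09 ]
[ 165  136   83   86 5340] [ 0.423 -0.001  0.008] [0.702 0.277 0.226]
[156 190  10  10  71] [0.507 0.283 0.009] [0.537 0.313 0.027]
[256 200  27  27 346] [ 0.405 -0.107  0.008] [ 0.492 -0.02   0.022]
```

View pics/c.png

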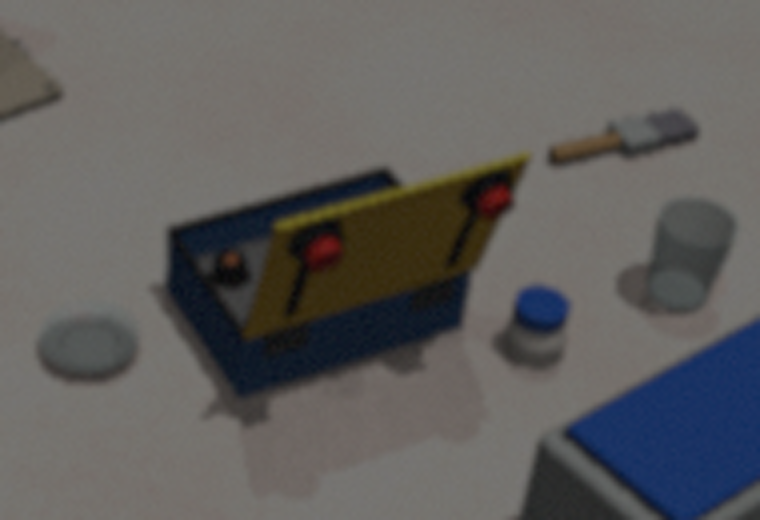

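The case is at about (0.518, 0.127) with yaw -10°, and the lid leans about 10° back, with its edge near (0.617, 0.110, 0.223). I'll go over and behind it, high up, closing the gripper on the way.

Request:
jog_arm(commands=[-0.02, 0.04, -0.028, 2, 255, -0.04, 0.085, -0.06, 4, 255, -0.06, 0.135, -0.093, 6.3, 255, -0.08, 0.185, -0.127, 8.6, 255, -0.08, 0.235, -0.16, 11, 255, -0.08, 0.285, -0.195, 13.2, 255, -0.08, 0.335, -0.23, 15.5, 255, -0.08, 0.385, -0.264, 18, 255], grip_force=40)

```text
t: 1.1
eef_pos: [0.491, -0.193, 0.3108]
ee_rot: [[-0.001, 0.998, 0.059], [0.001, 0.059, -0.998], [-1.0, -0.001, -0.001]]
ft_force: [1.3, -0.7, -1.0]
finger_gap: -0.0002
```

Request:
jog_arm(commands=[0, 0.03, -0.04, 2, 255, 0, 0.065, -0.085, 4, 255, 0, 0.1, -0.13, 6.5, 255, 0, 0.135, -0.177, 9, 255, 0, 0.17, -0.223, 11, 255, 0, 0.2, -0.26, 12.5, 255, 0, 0.213, -0.278, 13.4, 255, 0, 0.213, -0.278, 13.4, 255])

```text
t: 2.1
eef_pos: [0.6871, 0.0993, 0.3095]
ee_rot: [[-0.003, 0.985, -0.171], [0.002, -0.171, -0.985], [-1.0, -0.003, -0.001]]
ft_force: [0.1, 0.2, 0.3]
finger_gap: -0.0001
```

Request:
jog_arm(commands=[0.03, 0, 0, 0, 255, 0.06, 0, 0, 0, 255, 0.09, 0, 0, 0, 255, 0.11, 0, 0, 0, 255, 0.115, -0.005, 0, 0, 255, 0.115, -0.01, 0, 0, 255, 0.115, -0.01, 0, 0, 255])

```text
t: 2.98
eef_pos: [0.6771, 0.1016, 0.1961]
ee_rot: [[-0.001, 0.985, -0.171], [0.002, -0.171, -0.985], [-1.0, -0.001, -0.002]]
ft_force: [-0.9, -1.4, 0.9]
finger_gap: 0.0002
```

```bash
python3 - <<'E'
from h import *
s=snapshot("scene"); im=cv2.cvtColor(s["pixels"],cv2.COLOR_RGB2BGR)[70:220,220:400]; cv2.imwrite("pics/d.png",cv2.resize(im,None,fx=4,fy=4)); o=get_obs(); print(o["eef_pos"],o["ft_force"])
E
```

```text
[0.67724638 0.10148799 0.19597776] [0.62171771 0.6550201  0.95396216]
```

View pics/d.png

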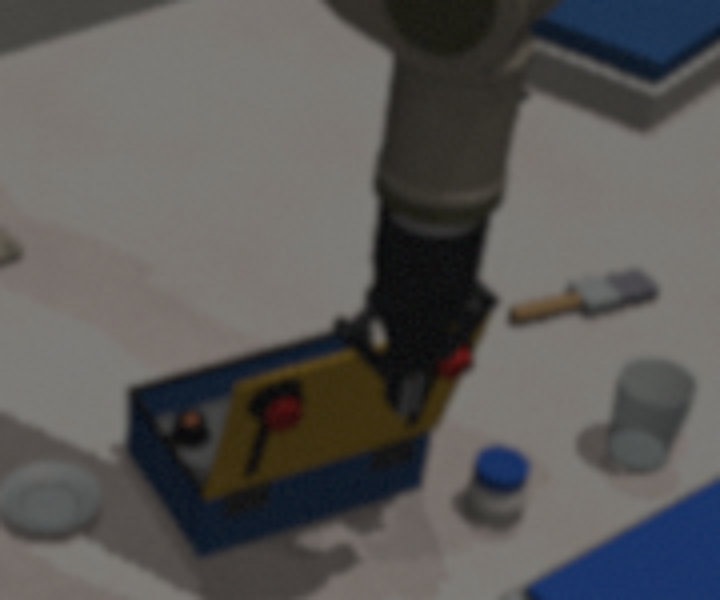

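The gripper is behind the lid and above the hinge side, between the locks at (283,410) and (457,360) in the crop. The jar at (500,470) is clear. I'll approach and push gently.

Request:
jog_arm(commands=[0, -0.005, 0, 0, 255, 0, -0.01, 0, 0, 255, 0, -0.015, 0, 0, 255, 0, -0.02, 0, 0, 255, 0, -0.025, 0, 0, 255, 0, -0.03, 0, 0, 255, 0, -0.033, 0, 0, 255, 0, -0.036, 0, 0, 255])

```text
t: 4.03
eef_pos: [0.6421, 0.1075, 0.1963]
ee_rot: [[0.0, 0.985, -0.171], [0.002, -0.171, -0.985], [-1.0, -0.0, -0.002]]
ft_force: [3.0, 0.2, 1.6]
finger_gap: -0.0
```

Request:
jog_arm(commands=[0, -0.003, 0, 0, 255, 0, -0.006, 0, 0, 255, 0, -0.009, 0, 0, 255, 0, -0.012, 0, 0, 255, 0, -0.015, 0, 0, 255, 0, -0.018, 0, 0, 255, 0, -0.021, 0, 0, 255, 0, -0.024, 0, 0, 255])

```text
t: 5.03
eef_pos: [0.6181, 0.1117, 0.1962]
ee_rot: [[0.0, 0.985, -0.171], [0.002, -0.171, -0.985], [-1.0, -0.0, -0.002]]
ft_force: [1.5, -0.3, 2.3]
finger_gap: -0.0
```

Request:
jog_arm(commands=[0, -0.004, 0, 0, 255, 0, -0.008, 0, 0, 255, 0, -0.012, 0, 0, 255, 0, -0.016, 0, 0, 255, 0, -0.02, 0, 0, 255, 0, -0.024, 0, 0, 255, 0, -0.027, 0, 0, 255, 0, -0.03, 0, 0, 255])

```text
t: 6.02
eef_pos: [0.5882, 0.1169, 0.196]
ee_rot: [[-0.0, 0.985, -0.171], [0.002, -0.171, -0.985], [-1.0, -0.001, -0.002]]
ft_force: [1.6, -0.2, -0.2]
finger_gap: 0.0002
```

```bash
cat > lid.py <<'E'
from h import *
def lid(nm="top"):
    s=snapshot(nm);P=cloud(s);hsv=cv2.cvtColor(s["pixels"],cv2.COLOR_RGB2HSV)
    ex=np.array([.985,-.174,0]);ey=np.array([.174,.985,0]);h=np.array([.5916,.1142,.075])
    m=(cv2.inRange(hsv,(18,120,40),(36,255,255))>0)&(s["z_map"]>0); m=cv2.erode(m.astype(np.uint8),np.ones((2,2)))>0
    d=P[m]-h; x,y,z=d@ex,d@ey,d[:,2]; k=(abs(y)<.12)&(np.hypot(x,z)>.05)&(np.hypot(x,z)<.17)
    a=np.arctan2(z[k],-x[k]); print(nm,"n",k.sum(),"lid angle from points (rad)",np.percentile(a,[10,50,90]).round(3),"zmax",(z[k].max()+.075).round(3))
    o=get_obs();print("t",o["t"],"eef",o["eef_pos"].round(4),"ex",round(float(o["eef_pos"]@ex),4),"F",o["ft_force"].round(2))
    return s,P
E
python3 -c "
from lid import *
lid('top');lid('scene')"
```

```text
top n 18 lid angle from points (rad) [0.934 1.417 1.428] zmax 0.228
t 6.075 eef [0.588  0.1169 0.1961] ex 0.5588 F [1.28 0.36 0.18]
scene n 1035 lid angle from points (rad) [1.424 1.451 1.486] zmax 0.225
t 6.125 eef [0.5881 0.1169 0.1961] ex 0.5589 F [ 0.34  0.91 -0.66]
```

Request:
jog_arm(commands=[0, -0.003, 0, 0, 255, 0, -0.006, 0, 0, 255, 0, -0.009, 0, 0, 255, 0, -0.012, 0, 0, 255, 0, -0.015, 0, 0, 255, 0, -0.018, 0, 0, 255, 0, -0.021, 0, 0, 255, 0, -0.024, 0, 0, 255])

```text
t: 7.12
eef_pos: [0.5642, 0.121, 0.1962]
ee_rot: [[-0.001, 0.985, -0.171], [0.002, -0.171, -0.985], [-1.0, -0.001, -0.002]]
ft_force: [1.0, -0.1, 0.2]
finger_gap: -0.0004
```

```bash
python3 -c "
from lid import *
lid('scene')"
```

```text
scene n 1195 lid angle from points (rad) [1.241 1.27  1.307] zmax 0.218
t 7.175 eef [0.5639 0.1212 0.1962] ex 0.5344 F [-0.1   0.01  0.34]
```

Request:
jog_arm(commands=[0, -0.003, 0, 0, 255, 0, -0.006, 0, 0, 255, 0, -0.009, 0, 0, 255, 0, -0.009, 0, 0, 255])

```text
t: 7.68
eef_pos: [0.5547, 0.1229, 0.1962]
ee_rot: [[-0.001, 0.985, -0.17], [0.002, -0.17, -0.985], [-1.0, -0.001, -0.002]]
ft_force: [0.1, 0.1, -0.1]
finger_gap: 0.0001
```

```bash
python3 -c "
from lid import *
lid('scene');lid('scene')"
```

```text
scene n 1267 lid angle from points (rad) [1.17  1.202 1.243] zmax 0.221
t 7.725 eef [0.5549 0.1228 0.1962] ex 0.5252 F [ 0.63 -0.76  1.32]
scene n 1268 lid angle from points (rad) [1.17  1.201 1.245] zmax 0.219
t 7.775 eef [0.555  0.1227 0.1962] ex 0.5253 F [-1.06  0.06 -0.26]
```

Request:
jog_arm(commands=[0, -0.003, 0, 0, 255, 0, -0.006, 0, 0, 255, 0, -0.006, 0, 0, 255])

```text
t: 8.15
eef_pos: [0.5488, 0.1239, 0.1962]
ee_rot: [[-0.001, 0.985, -0.17], [0.002, -0.17, -0.985], [-1.0, -0.001, -0.002]]
ft_force: [-0.1, 0.2, 0.6]
finger_gap: 0.0
```

```bash
python3 -c "
from lid import *
lid('scene');lid('scene')"
```

```text
scene n 1302 lid angle from points (rad) [1.132 1.162 1.204] zmax 0.217
t 8.2 eef [0.549  0.1238 0.1963] ex 0.5192 F [-0.41  0.16  0.63]
scene n 1296 lid angle from points (rad) [1.129 1.16  1.204] zmax 0.213
t 8.25 eef [0.5491 0.1237 0.1963] ex 0.5193 F [-0.32  0.68 -0.23]
```

Request:
jog_arm(commands=[0, -0.003, 0, 0, 255, 0, -0.006, 0, 0, 255, 0, -0.006, 0, 0, 255])

```text
t: 8.62
eef_pos: [0.5429, 0.1249, 0.1963]
ee_rot: [[-0.001, 0.985, -0.17], [0.002, -0.17, -0.985], [-1.0, -0.001, -0.002]]
ft_force: [-0.2, -0.0, -0.3]
finger_gap: 0.0003
```

```bash
python3 -c "
from lid import *
lid('scene');lid('scene')"
```

```text
scene n 1298 lid angle from points (rad) [1.091 1.12  1.164] zmax 0.21
t 8.675 eef [0.543  0.1248 0.1963] ex 0.5132 F [-0.03  0.3   0.23]
scene n 1305 lid angle from points (rad) [1.089 1.122 1.166] zmax 0.213
t 8.725 eef [0.5431 0.1248 0.1963] ex 0.5133 F [-0.03  0.05  0.21]
```

Request:
jog_arm(commands=[0, -0.003, 0, 0, 255, 0, -0.006, 0, 0, 255, 0, -0.006, 0, 0, 255])

```text
t: 9.1
eef_pos: [0.537, 0.1259, 0.1963]
ee_rot: [[-0.001, 0.985, -0.17], [0.002, -0.17, -0.985], [-1.0, -0.001, -0.001]]
ft_force: [0.8, 0.5, -0.5]
finger_gap: -0.0002
```

```bash
python3 -c "
from lid import *
lid('scene');lid('scene')"
```

```text
scene n 1339 lid angle from points (rad) [1.049 1.08  1.124] zmax 0.209
t 9.15 eef [0.5371 0.1258 0.1963] ex 0.5072 F [-0.12 -0.8  -0.43]
scene n 1354 lid angle from points (rad) [1.047 1.08  1.122] zmax 0.208
t 9.2 eef [0.5372 0.1258 0.1963] ex 0.5072 F [-0.28 -1.02 -0.28]
```

Request:
jog_arm(commands=[0, -0.003, 0, 0, 255, 0, -0.006, 0, 0, 255, 0, -0.006, 0, 0, 255])

```text
t: 9.57
eef_pos: [0.531, 0.1269, 0.1964]
ee_rot: [[-0.001, 0.985, -0.17], [0.002, -0.17, -0.985], [-1.0, -0.001, -0.001]]
ft_force: [0.9, 0.3, 0.6]
finger_gap: -0.0002
```

```bash
python3 -c "
from lid import *
lid('scene');lid('scene')"
```

```text
scene n 1355 lid angle from points (rad) [0.987 1.019 1.063] zmax 0.204
t 9.625 eef [0.5312 0.1268 0.1964] ex 0.5012 F [-0.29  0.08 -0.67]
scene n 1348 lid angle from points (rad) [0.969 1.001 1.046] zmax 0.204
t 9.675 eef [0.5313 0.1267 0.1964] ex 0.5013 F [-0.48  0.49 -0.17]
```

The lid is now moving by itself, so I'll back off.

Request:
jog_arm(commands=[-0.01, 0.02, 0, 0, 255, -0.03, 0.03, 0, 0, 255, -0.05, 0.03, 0, 0, 255, -0.05, 0.03, 0, 0, 255, -0.05, 0.03, 0, 0, 255, -0.05, 0.03, 0, 0, 255, -0.05, 0.03, 0, 0, 255])

```text
t: 10.55
eef_pos: [0.5606, 0.1215, 0.2458]
ee_rot: [[-0.001, 0.985, -0.17], [0.001, -0.17, -0.985], [-1.0, -0.002, -0.001]]
ft_force: [-0.2, 0.7, -0.3]
finger_gap: -0.0002
```

```bash
python3 - <<'E'
from lid import *
s,P=lid('scene')
hsv=cv2.cvtColor(s["pixels"],cv2.COLOR_RGB2HSV)
def reds(s,P,nm):
    hsv=cv2.cvtColor(s["pixels"],cv2.COLOR_RGB2HSV)
    r=((hsv[...,0]<10)|(hsv[...,0]>172))&(hsv[...,1]>130)&(hsv[...,2]>40)&(P[...,0]>.4)&(P[...,0]<.72)&(P[...,1]>-.05)&(P[...,1]<.28)
    k,l,st,ce=cv2.connectedComponentsWithStats(r.astype(np.uint8))
    for i in range(1,k):
        if st[i,4]>10:p=P[l==i];print(nm,st[i],np.median(p,0).round(4),"zhi",np.percentile(p[:,2],90).round(4))
reds(s,P,"scene"); t=snapshot("top"); reds(t,cloud(t),"top")
im=cv2.cvtColor(s["pixels"],cv2.COLOR_RGB2BGR)[90:220,220:380]; cv2.imwrite("pics/e.png",cv2.resize(im,None,fx=4,fy=4))
E
```

```text
scene n 858 lid angle from points (rad) [0.047 0.08  0.137] zmax 0.091
t 10.6 eef [0.5607 0.1215 0.2459] ex 0.5311 F [0.33 0.22 0.36]
scene [299 150   7   6  34] [0.4853 0.2055 0.1048] zhi 0.1079
scene [261 160   7   7  34] [0.4574 0.057  0.1041] zhi 0.1071
top [177 199   5   8  25] [0.4764 0.2176 0.1044] zhi 0.1076
```

View pics/e.png

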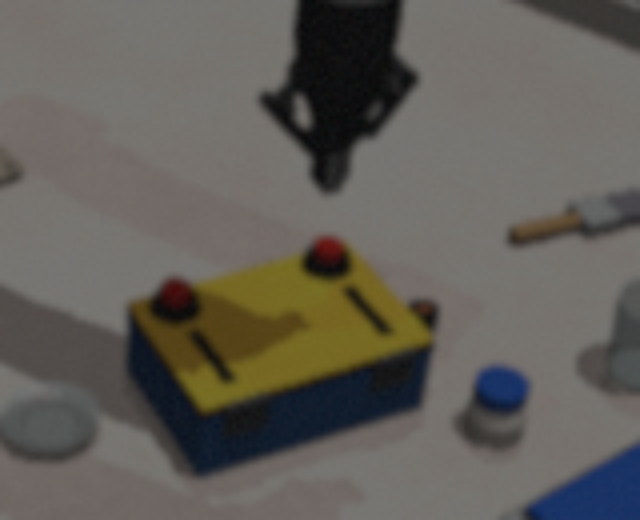

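The lid is shut, with the red locks at crop (176,295) and (327,250), and the jar, dish and mount untouched. Next comes a closer look with the wrist camera above the front edge.

Request:
jog_arm(commands=[0, -0.02, 0, 0, 255, 0, -0.045, 0, 0, 255, 0, -0.07, 0, 0, 255, 0, -0.09, 0, 0, 255, 0, -0.093, 0, 0, 255, 0, -0.093, 0, 0, 255])

```text
t: 11.4
eef_pos: [0.4696, 0.1371, 0.2463]
ee_rot: [[-0.0, 0.985, -0.171], [0.001, -0.171, -0.985], [-1.0, -0.001, -0.001]]
ft_force: [-0.1, -0.1, -0.4]
finger_gap: -0.0002
```

```bash
cat > wr.py <<'E'
from h import *
def wrist(name=None):
    o=get_obs(); s=snapshot("wrist"); H,W=s["z_map"].shape; f=H/2/np.tan(np.radians(s["vfov"])/2)
    v,u=np.mgrid[:H,:W]; z=s["z_map"]; C=np.stack([(u-s["cx"])/f*z,(v-s["cy"])/f*z,z],-1)
    he=np.array(s["hand_eye"]); T=C@he[:3,:3].T+he[:3,3]; P=T@o["ee_rot"].T+o["eef_pos"]
    hsv=cv2.cvtColor(s["pixels"],cv2.COLOR_RGB2HSV)
    r=((hsv[...,0]<10)|(hsv[...,0]>172))&(hsv[...,1]>130)&(hsv[...,2]>40)&(z>0)
    print("eef",o["eef_pos"].round(4),"F",o["ft_force"].round(2),"cam at",he[:3,3].round(3))
    k,l,st,ce=cv2.connectedComponentsWithStats(r.astype(np.uint8))
    for i in range(1,k):
        if st[i,4]>60:
            p=P[l==i]; top=p[p[:,2]>np.percentile(p[:,2],95)-.005]
            c,rad=cv2.minEnclosingCircle(top[:,:2].astype(np.float32)); mr=cv2.minAreaRect(top[:,:2].astype(np.float32))
            print(st[i],"top z",np.median(top[:,2]).round(4),"mean",top.mean(0).round(4),"rect",np.round(mr[0],4),np.round(mr[1],4))
    y=(cv2.inRange(hsv,(18,120,40),(36,255,255))>0)&(z>0)
    if y.sum(): print("yellow z median",np.median(P[y][:,2]).round(4),y.sum())
    if name: save(s,name)
E
python3 -c "
from wr import *
wrist('w1')"
```

```text
eef [0.4696 0.1371 0.2463] F [-0.14 -0.11 -0.37] cam at [-0.144  0.074 -0.001]
[175 167  29  29 607] top z 0.1064 mean [0.4786 0.209  0.1063] rect [0.4785 0.2094] [0.0271 0.0265]
[317 168  29  28 618] top z 0.1068 mean [0.4526 0.0625 0.1068] rect [0.4523 0.0624] [0.0262 0.0271]
yellow z median 0.083 25375
```

View pics/w1.png

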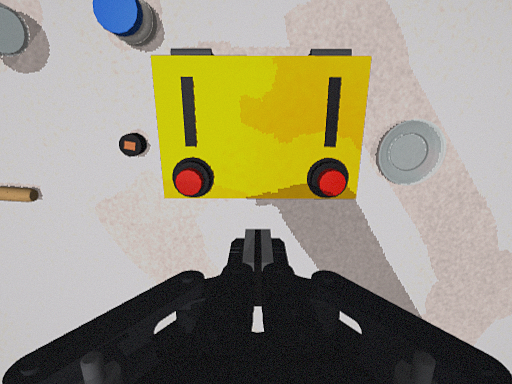

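Wrist view: left lock at px (189,182), right lock at (331,182), lid shut, mount and dish at their places. The tops measure z≈0.1065 over a face at 0.083, a 24 mm difference as expected. Now over the left lock.

Request:
jog_arm(commands=[0, 0, -0.025, 0, 255, 0.02, -0.002, -0.055, 0, 255, 0.05, -0.003, -0.072, 0, 255, 0.09, -0.003, -0.073, 0, 255, 0.12, -0.003, -0.073, 0, 255, 0.128, -0.003, -0.073, 0, 255, 0.13, -0.003, -0.073, 0, 255, 0.13, -0.003, -0.073, 0, 255])

```text
t: 12.45
eef_pos: [0.4799, 0.21, 0.1174]
ee_rot: [[0.001, 0.985, -0.171], [0.002, -0.171, -0.985], [-1.0, 0.0, -0.002]]
ft_force: [-0.1, -0.4, 0.2]
finger_gap: 0.0002
```

```bash
python3 -c "
from h import *
for _ in range(4): print(get_obs()['ft_force'].round(2),get_obs()['eef_pos'].round(4)); snapshot('top')"
```

```text
[-0.14 -0.42  0.24] [0.4799 0.21   0.1174]
[ 0.64 -0.14 -0.12] [0.4799 0.21   0.1174]
[ 0.45  0.06 -0.27] [0.4798 0.2099 0.1174]
[-0.54  0.28 -0.64] [0.4797 0.2099 0.1172]
```

Request:
jog_arm(commands=[0.004, 0, 0, 0, 255, 0.008, 0, 0, 0, 255, 0.01, 0, 0, 0, 255, 0.011, 0, 0, 0, 255, 0.012, 0, 0, 0, 255, 0.013, 0, 0, 0, 255, 0.014, 0, 0, 0, 255, 0.015, 0, 0, 0, 255])

```text
t: 13.65
eef_pos: [0.4797, 0.2099, 0.1023]
ee_rot: [[0.001, 0.985, -0.171], [0.002, -0.171, -0.985], [-1.0, 0.001, -0.002]]
ft_force: [-1.8, -1.1, 4.9]
finger_gap: 0.0001
```

Request:
jog_arm(commands=[0.001, 0, 0, 0, 255, 0.002, 0, 0, 0, 255, 0.003, 0, 0, 0, 255])

```text
t: 14.02
eef_pos: [0.4797, 0.21, 0.0997]
ee_rot: [[0.001, 0.985, -0.171], [0.002, -0.171, -0.985], [-1.0, 0.001, -0.002]]
ft_force: [-2.1, -1.8, 8.2]
finger_gap: 0.0001
```

Request:
jog_arm(commands=[0.001, 0, 0, 0, 255, 0.002, 0, 0, 0, 255])

```text
t: 14.28
eef_pos: [0.4797, 0.21, 0.0982]
ee_rot: [[0.001, 0.985, -0.171], [0.001, -0.171, -0.985], [-1.0, 0.001, -0.002]]
ft_force: [-3.3, -1.0, 7.8]
finger_gap: -0.0002
```

Request:
jog_arm(commands=[0.001, 0, 0, 0, 255, 0.002, 0, 0, 0, 255, 0.003, 0, 0, 0, 255, 0.004, 0, 0, 0, 255])

```text
t: 14.78
eef_pos: [0.4797, 0.21, 0.0945]
ee_rot: [[0.001, 0.985, -0.171], [0.001, -0.171, -0.985], [-1.0, 0.001, -0.001]]
ft_force: [-3.1, -1.5, 7.8]
finger_gap: -0.0002
```

Request:
jog_arm(commands=[0.001, 0, 0, 0, 255, 0.002, 0, 0, 0, 255])

```text
t: 15.02
eef_pos: [0.4797, 0.21, 0.0929]
ee_rot: [[0.001, 0.985, -0.171], [0.001, -0.171, -0.985], [-1.0, 0.001, -0.001]]
ft_force: [-3.0, -1.2, 8.3]
finger_gap: -0.0001
```

Request:
jog_arm(commands=[0.001, 0, 0, 0, 255, 0.001, 0, 0, 0, 255])

```text
t: 15.28
eef_pos: [0.4797, 0.21, 0.0925]
ee_rot: [[0.002, 0.985, -0.171], [0.001, -0.171, -0.985], [-1.0, 0.002, -0.001]]
ft_force: [-3.2, -1.0, 9.7]
finger_gap: 0.0001
```

Request:
jog_arm(commands=[0.001, 0, 0, 0, 255, 0.002, 0, 0, 0, 255])

```text
t: 15.52
eef_pos: [0.4798, 0.21, 0.0911]
ee_rot: [[0.002, 0.985, -0.171], [0.0, -0.171, -0.985], [-1.0, 0.002, -0.0]]
ft_force: [-5.0, -2.5, 12.9]
finger_gap: -0.0001
```

Request:
jog_arm(commands=[0.001, 0, 0, 0, 255, 0.002, 0, 0, 0, 255])

```text
t: 15.78
eef_pos: [0.4798, 0.21, 0.0899]
ee_rot: [[0.002, 0.985, -0.171], [-0.0, -0.171, -0.985], [-1.0, 0.002, 0.0]]
ft_force: [-5.8, -3.8, 14.2]
finger_gap: -0.0001
```

The force plateaued at 8 N over about 7 mm, then climbed to about 14 N, so the plunger is on its stop. I'll lift off and check.

Request:
jog_arm(commands=[-0.008, 0, 0, 0, 255, -0.025, 0, 0, 0, 255, -0.06, 0, 0, 0, 255, -0.11, 0, 0.03, 0, 255, -0.155, 0, 0.06, 0, 255, -0.155, 0, 0.074, 0, 255, -0.155, 0, 0.074, 0, 255])

```text
t: 16.65
eef_pos: [0.4668, 0.1363, 0.2449]
ee_rot: [[0.002, 0.985, -0.173], [-0.001, -0.173, -0.985], [-1.0, 0.003, 0.0]]
ft_force: [-0.2, -0.0, 0.3]
finger_gap: -0.0001
```

```bash
python3 -c "
from wr import *
wrist('w2')"
```

```text
eef [0.4668 0.1363 0.2449] F [-0.16 -0.03  0.28] cam at [-0.144  0.074 -0.001]
[175 166  27  26 536] top z 0.0987 mean [0.4786 0.2093 0.0987] rect [0.4785 0.2098] [0.0282 0.0269]
[316 166  29  29 628] top z 0.1068 mean [0.4528 0.0625 0.1068] rect [0.4525 0.0621] [0.027  0.0266]
yellow z median 0.083 25687
```

The left top dropped from 0.1064 to 0.0987, 16 mm over the face, so it is home. Next is the right lock.

Request:
jog_arm(commands=[0, 0, 0.025, 0, 255, 0.02, -0.001, 0.055, 0, 255, 0.05, -0.001, 0.074, 0, 255, 0.09, -0.001, 0.075, 0, 255, 0.12, -0.001, 0.075, 0, 255, 0.127, -0.001, 0.075, 0, 255, 0.128, -0.001, 0.075, 0, 255, 0.128, -0.001, 0.075, 0, 255])

```text
t: 17.7
eef_pos: [0.4534, 0.0638, 0.1173]
ee_rot: [[0.003, 0.985, -0.171], [-0.0, -0.171, -0.985], [-1.0, 0.003, -0.0]]
ft_force: [0.1, 0.1, 0.4]
finger_gap: -0.0001
```

Request:
jog_arm(commands=[0.004, 0, 0, 0, 255, 0.008, 0, 0, 0, 255, 0.01, 0, 0, 0, 255, 0.011, 0, 0, 0, 255, 0.012, 0, 0, 0, 255, 0.013, 0, 0, 0, 255])

```text
t: 18.45
eef_pos: [0.4535, 0.0638, 0.1044]
ee_rot: [[0.003, 0.985, -0.171], [-0.0, -0.171, -0.985], [-1.0, 0.003, -0.0]]
ft_force: [-1.4, -0.6, 5.0]
finger_gap: 0.0001
```

Request:
jog_arm(commands=[0.001, 0, 0, 0, 255, 0.002, 0, 0, 0, 255])

```text
t: 18.7
eef_pos: [0.4536, 0.0639, 0.1029]
ee_rot: [[0.003, 0.985, -0.171], [-0.001, -0.171, -0.985], [-1.0, 0.003, 0.0]]
ft_force: [-3.8, -0.6, 8.4]
finger_gap: -0.0001
```

Request:
jog_arm(commands=[0.001, 0, 0, 0, 255, 0.002, 0, 0, 0, 255])

```text
t: 18.95
eef_pos: [0.4536, 0.0639, 0.1014]
ee_rot: [[0.003, 0.985, -0.171], [-0.001, -0.171, -0.985], [-1.0, 0.003, 0.0]]
ft_force: [-5.2, -1.1, 8.2]
finger_gap: 0.0002
```

Request:
jog_arm(commands=[0.001, 0, 0, 0, 255, 0.002, 0, 0, 0, 255, 0.003, 0, 0, 0, 255, 0.004, 0, 0, 0, 255])

```text
t: 19.45
eef_pos: [0.4536, 0.0639, 0.0978]
ee_rot: [[0.003, 0.985, -0.171], [-0.001, -0.171, -0.985], [-1.0, 0.003, 0.001]]
ft_force: [-3.1, 0.0, 7.7]
finger_gap: 0.0002
```

Request:
jog_arm(commands=[0.001, 0, 0, 0, 255, 0.0015, 0, 0, 0, 255])

```text
t: 19.7
eef_pos: [0.4536, 0.0639, 0.0968]
ee_rot: [[0.003, 0.985, -0.171], [-0.002, -0.171, -0.985], [-1.0, 0.003, 0.001]]
ft_force: [-3.7, -0.4, 8.4]
finger_gap: -0.0001
```

Request:
jog_arm(commands=[0.0005, 0, 0, 0, 255, 0.001, 0, 0, 0, 255])

```text
t: 19.95
eef_pos: [0.4536, 0.0639, 0.0963]
ee_rot: [[0.003, 0.985, -0.171], [-0.002, -0.171, -0.985], [-1.0, 0.003, 0.001]]
ft_force: [-4.1, -1.0, 8.3]
finger_gap: -0.0003
```

Request:
jog_arm(commands=[0.0007, 0, 0, 0, 255, 0.0015, 0, 0, 0, 255])

```text
t: 20.2
eef_pos: [0.4536, 0.0639, 0.0955]
ee_rot: [[0.003, 0.985, -0.171], [-0.002, -0.171, -0.985], [-1.0, 0.003, 0.002]]
ft_force: [-5.1, -0.6, 12.3]
finger_gap: -0.0001
```

Request:
jog_arm(commands=[0.0005, 0, 0, 0, 255, 0.001, 0, 0, 0, 255])

```text
t: 20.45
eef_pos: [0.4537, 0.0639, 0.0953]
ee_rot: [[0.003, 0.985, -0.171], [-0.003, -0.171, -0.985], [-1.0, 0.003, 0.002]]
ft_force: [-6.8, -1.2, 15.1]
finger_gap: 0.0003
```

Force rose to 15 N with almost no travel, so it is on its stop. Lifting off.

Request:
jog_arm(commands=[-0.008, 0, 0, 0, 255, -0.025, 0, 0, 0, 255, -0.06, 0, 0, 0, 255, -0.11, 0, -0.03, 0, 255, -0.15, 0, -0.06, 0, 255, -0.15, 0, -0.074, 0, 255, -0.15, 0, -0.074, 0, 255])

```text
t: 21.32
eef_pos: [0.4656, 0.1378, 0.2449]
ee_rot: [[0.002, 0.986, -0.169], [-0.003, -0.169, -0.986], [-1.0, 0.003, 0.002]]
ft_force: [-1.0, -0.2, -0.9]
finger_gap: 0.0001
```

```bash
python3 -c "
from wr import *
wrist('w3')"
```

```text
eef [0.4656 0.1378 0.2449] F [-0.99 -0.23 -0.87] cam at [-0.144  0.074 -0.001]
[176 165  27  26 540] top z 0.0987 mean [0.4786 0.2091 0.0987] rect [0.4782 0.2096] [0.0273 0.027 ]
[317 165  27  26 546] top z 0.0989 mean [0.4526 0.0623 0.0988] rect [0.4523 0.062 ] [0.0272 0.0274]
yellow z median 0.083 25773
```

View pics/w3.png

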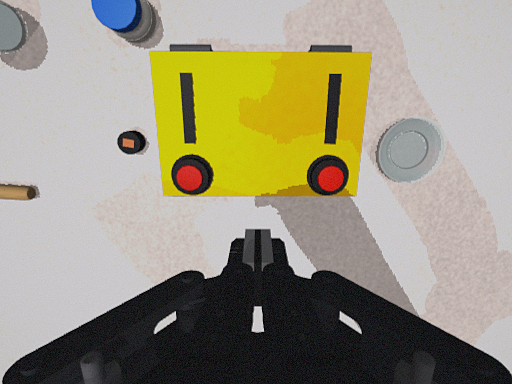

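The wrist view shows both red plungers low in their collars at (189,178) and (330,178), the lid shut, and the mount, dish, jar and brush unmoved. Both tops sit 16 mm over the face, and nothing is touching.

```bash
python3 -c "
from bench import hand_in
print(hand_in())"
```

```text
the job is handed in; nothing more can be done
None
```

The lid is shut and both locks are pressed home. I handed the job in at about 21 s of the 54 s allowed, with the arm clear above the case.

- **Lid:** I pushed it from behind near the free edge. The force read about 1–3 N at the end of each move, though it was not recorded during them. It began falling by itself at about 0.55 rad past upright, and I backed off once two pictures showed it moving on its own.
- **Locks:** Each plunger slid at about 8 N. The left was then pressed to about 14 N and the right to about 15 N downward. Counting the sideways part, the totals were about 16 and 17 N, under the 20 N limit.
- **Last check:** The wrist camera put the lock tops at z = 0.0987 m (left) and 0.0989 m (right), over a lid face at 0.083 m. That is the 16 mm of a plunger fully home, and both dropped by about 8 mm.
- **Other objects:** The mount, dish, jar and brush looked unmoved in the last picture. I did not look again at the wash bottle, slide tray and beaker, but the arm never went low near them.

No check failed. The depth heights read about 2 mm above nominal, within the calibration tolerance.

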